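# Sort capped sample vials into their colour-coded holder dishes

## Robot

A 7-joint arm with a two-finger parallel gripper is mounted at the origin on a cart in front of the work surface, level with it; the furniture and walls round the work are solid. World frame = base frame: x ahead of the robot, y to its left, z up, the work surface at z = 0. Lengths are in m, angles in rad, forces in N, time in s.
With the tool pointing down it reaches from about 0.4 to 0.85 m from the base axis. Payload 10.4 kg.
Tool frame: the origin (TCP) lies on the centre line of the jaws, within the pads' length; the fingertips stand 14 mm ahead of it and the grasp point (between the pads) lies 5 mm behind it (tip_reach is the z of the fingertips in the tool frame, in m); z points along the fingers, x is the direction in which the jaws open and shut, and the axes are right-handed (so a half turn about z gives the same grasp; the last joint's range is limited). The gripper opens to 87 mm and grips with 3 to 60 N. Pads are 19 mm wide; open, the fingers measure 117 mm over their backs; the gripper's body (75 mm by 190 mm) begins 51 mm behind the grasp point.
Start: joints at [-1.239, 0.332, -0.065, 1.46, 0.022, 1.35, -0.088], TCP at [0.217, 0.586, 0.237] pointing down, gripper open.
Joint ranges: [-2.6, 2.6], [-0.5, 2.12], [-1.47, 1.34], [0.16, 2.42], [-1.27, 4.41], [0.06, 2.06], [-2.6, 2.6]. Speed limits (rad/s): [2.22, 2.22, 2.79, 2.79, 3.14, 3.14, 3.14].

## Interface

Orientations are given as a unit quaternion [x, y, z, w].
In Python, from bench import * gives the robot as it stands.
- The arm moves only by the tool carry_out, never from a script. Its argument "rows" is a list of rows, each a list of 5 numbers: the closure, from -1 (fully open) to 1 (shut), so that 0 is half open, then the shift along the tool's x, y, z in units of 30 mm (1.0 is 30 mm), then the turn about the tool's z in units of 5 degrees (1.0 is 5 degrees). In form: [[jaw, x, y, z, turn], ...]. A call has 1 to 20 rows; each row shifts and turns the pose as measured when the row begins, along the tool's axes as they then stand; what a row does not reach is not made up. A row lasts 1/12 s, in which the tool goes at most 41.7 mm and 7.16 degrees, less where a joint would pass 70% of its speed; a pose out of reach is approached as far as the arm can. A call is refused whole if a number of a shift passes 1 or a number of a turn 1, either way. A call with a gripper value outside its range is refused whole. The fingers move at their own pace and stop on an object; "force" is the grip in N (left out, the last holds). Time passes only in rows, so rows that do not move let the fingers close. It gives the time, the measured TCP pose, the force and the opening at its end, in the units of the state.
- read_state(): the state, without advancing time (a new reading comes with each control period).
- camera(name): name is "side" or "top"; returns the picture (384x512x3 uint8, blue, green, red); there is no depth.
- camera_info(name): a dict with "fx", "fy", "cx", "cy" (pixels), "extrinsics" (4x4, takes a point from camera to world coordinates). Camera axes: x right, y down, z forward; pixel columns grow to the right and rows downward; lengths in m; the calibration is good to about 2 mm. A picture is of the moment at which its call begins. camera_info takes no time and is no camera call.
- close_job(): hands the job in, once; it reports no verdict.
Trained networks look in the newest picture that a camera, given by its name, has taken for a name from the list of things; names that differ only in an ending like _2 or _b are one class to them, and where a whole thing is asked for, a point or a joint stands for the part that bears it (a point fixed in the world has none). Each returns a list of dicts, best first, with "conf" (0 to 1); they miss things now and then, are a little off and sometimes report something else, mostly with a low value. They report only what shows in the picture. A call takes as long as a camera call. They do not tell look-alikes from the thing itself.
- recognise(query, camera): "box" ([centre column, centre row, width, height] in pixels, round what is visible of it).
- silhouettes(query, camera): "mask" (384x512 bool, what is visible of it) and "box" ([centre column, centre row, width, height] in pixels, round what is visible of it).
- pinpoint(query, camera): "xy" ([column, row] in pixels: a listed point, or the origin of a listed thing).
The state is a dict: "time": time; "joint_positions": joint angles; "joint_vel": joint speeds; "joint_torque": joint torques, N m; "ee_pos": TCP position; "eef_rot": TCP orientation; "ft_force": force on the tool from outside, world axes, zero at the start; "torque": the same for the moment, N m; "width": finger opening in m.
Only numpy, scipy, OpenCV 4.12 (cv2) and the standard library are available. Lean on these libraries where they do the work, as an engineer would, in place of code of your own. Each camera call takes 0.05 s, during which the arm holds its last target. There are 200 camera calls.

## Task

Four screw-cap sample vials stand scattered among dropper bottles and holder dishes. Pick out the vials one after another and stand each upright in the dish whose rim has the colour of its cap, flat on the dish floor inside the rim. Do not tip any vial over, and leave the two dropper bottles where they are.

Things in the scene. Friction and masses are not known exactly. Their poses are not given: they have to be found in the camera images.
- vial_blue: Sample vial standing loose on the worktop: round glass vial with blue screw cap, pale yellow contents; 24 mm diameter, 52 mm tall, straight-sided (cap from 37 mm up, 22 to 24 mm across), 30 g. Origin: centre of its underside; z along its axis, up. Round, so yaw does not matter.
- vial_black: Sample vial standing loose on the worktop: round glass vial with black screw cap, beige contents; 24 mm diameter, 52 mm tall, straight-sided (cap from 37 mm up, 22 to 24 mm across), 30 g. Origin: centre of its underside; z along its axis, up. Round, so yaw does not matter.
- vial_white: Sample vial standing loose on the worktop: round glass vial with off-white screw cap with a flat top, clear contents; 24 mm diameter, 52 mm tall, straight-sided (cap from 37 mm up, 22 to 24 mm across), 30 g. Origin: centre of its underside; z along its axis, up. Round, so yaw does not matter.
- vial_red: Sample vial standing loose on the worktop: round glass vial with red screw cap, clear contents; 24 mm diameter, 52 mm tall, straight-sided (cap from 37 mm up, 22 to 24 mm across), 30 g. Origin: centre of its underside; z along its axis, up. Round, so yaw does not matter.
- dish_blue: Round holder dish fixed to the worktop, blue rim round a white floor, on a flat aluminium foot disc (76 mm diameter, 3 mm high): rim 66 mm outside diameter, 8 mm wide and 9 mm high, flat floor of 50 mm diameter 4 mm above the worktop. Origin: centre of its underside, at worktop height; z up.
- dish_black: Round holder dish fixed to the worktop, black rim round a white floor, on a flat aluminium foot disc (76 mm diameter, 3 mm high): rim 66 mm outside diameter, 8 mm wide and 9 mm high, flat floor of 50 mm diameter 4 mm above the worktop. Origin: centre of its underside, at worktop height; z up.
- dish_white: Round holder dish fixed to the worktop, white rim (all white), on a flat aluminium foot disc (76 mm diameter, 3 mm high): rim 66 mm outside diameter, 8 mm wide and 9 mm high, flat floor of 50 mm diameter 4 mm above the worktop. Origin: centre of its underside, at worktop height; z up.
- dish_red: Round holder dish fixed to the worktop, red rim round a white floor, on a flat aluminium foot disc (76 mm diameter, 3 mm high): rim 66 mm outside diameter, 8 mm wide and 9 mm high, flat floor of 50 mm diameter 4 mm above the worktop. Origin: centre of its underside, at worktop height; z up.
- dropper_white: Bystander: all-white dropper bottle with a pointed top, 27 mm diameter, 53 mm tall, loose. Origin: centre of its underside; z up.
- dropper_brown: Bystander: dropper bottle with an amber-brown body and a pointed dark top, 27 mm diameter, 53 mm tall, loose. Origin: centre of its underside; z up.
There are look-alikes about, which are no part of the job. What is shaped like the vial_white but purple is not meant.

How it is judged:
At the end, for the whole second after the job is handed in: Each of the four vials (blue, black, white, red cap) stands upright (within 0.12 rad), at rest and released, flat on the floor of the dish with the rim of its own cap colour: its centre within 14.5 mm of the dish centre and its underside 1 to 6.5 mm above the worktop (the dish floor is at 4 mm) (horizontal distance between vial_blue and dish_blue below 0.0145 m and z of vial_blue in the frame of dish_blue between 0.001 and 0.0065 m and angle between each of vial_blue, vial_black, vial_white, vial_red's own z axis and vertical below 0.12 rad and linear speed of each of vial_blue, vial_black, vial_white, vial_red below 0.02 m/s and contact force between the fingers and vial_blue below 0.05 N and horizontal distance between vial_black and dish_black below 0.0145 m and z of vial_black in the frame of dish_black between 0.001 and 0.0065 m and contact force between the fingers and vial_black below 0.05 N and horizontal distance between vial_white and dish_white below 0.0145 m and z of vial_white in the frame of dish_white between 0.001 and 0.0065 m and contact force between the fingers and vial_white below 0.05 N and horizontal distance between vial_red and dish_red below 0.0145 m and z of vial_red in the frame of dish_red between 0.001 and 0.0065 m and contact force between the fingers and vial_red below 0.05 N); the robot touches nothing.
It fails at once if the white dropper bottle is moved more than 15 mm (distance of dropper_white from where it was at the start of the episode above 0.015 m).
It fails at once if the brown dropper bottle is moved more than 15 mm (distance of dropper_brown from where it was at the start of the episode above 0.015 m).
It fails at once if a vial is tipped over (angle between any of vial_blue, vial_black, vial_white, vial_red's own z axis and vertical above 0.7 rad).
It also fails if it takes over 112 s, if anything falls off the work surface, if the arm or the gripper's body presses on something with over 40 N, if the wrist force passes 120 N, or if a joint passes its speed limit or range.

## Working session

There is one attempt and no reset: what is moved stays moved. The work goes in short steps, Python scripts to look and compute and a tool call to move; the robot and the scene stay as the last step left them, time stands still between calls to the robot, and variables do not carry over. Pictures are saved under pics/ and viewed, about 12 in all and at most 16, crops included, and the job is handed in when it is done.

Besides the shell and the picture viewer there is one more tool, called after ">>>" as a command line: name --pt "numbers of a row" for each row, then --argument value for the rest. carry_out: Moves the arm, as the interface text tells. Its arguments: {"type":"object","properties":{"rows":{"type":"array","items":{"type":"array","items":{"type":"number"}}},"force":{"type":"number"}},"required":["rows"]}

```bash
mkdir -p pics
cat > h.py <<'E'
from bench import *
import numpy as np, cv2
def ray(cam,u,v,z):
    i=camera_info(cam); T=np.array(i["extrinsics"])
    d=T[:3,:3]@np.array([(u-i["cx"])/i["fx"],(v-i["cy"])/i["fy"],1]); o=T[:3,3]
    return o+d*(z-o[2])/d[2]
def proj(cam,p):
    i=camera_info(cam); T=np.array(i["extrinsics"])
    q=T[:3,:3].T@(np.array(p)-T[:3,3]); return q[0]/q[2]*i["fx"]+i["cx"],q[1]/q[2]*i["fy"]+i["cy"]
E
python3 - <<'E'
from h import *
np.set_printoptions(precision=4,suppress=True)
for c in("top","side"):
    im=camera(c); cv2.imwrite(f"pics/{c}0.png",cv2.resize(im,(800,600),interpolation=cv2.INTER_CUBIC))
    print(c,np.array(camera_info(c)["extrinsics"]),camera_info(c)["fx"])
    for n in "vial_blue vial_black vial_white vial_red dish_blue dish_black dish_white dish_red dropper_white dropper_brown".split():
        r=pinpoint(n,c)
        print(n,[(round(d["conf"],2),np.round(d["xy"]),ray(c,*d["xy"],0)[:2]) for d in r[:3]])
s=read_state();print({k:s[k] for k in("time","ee_pos","eef_rot","width")})
E
```

```text
top [[-0.0291 -0.9915  0.1264  0.4179]
 [-0.9995  0.0269 -0.0193  0.0211]
 [ 0.0157 -0.1269 -0.9918  0.981 ]
 [ 0.      0.      0.      1.    ]] 392.8598293136503
vial_blue [(0.59, array([373., 180.]), array([ 0.5653, -0.2978])), (0.33, array([320., 220.]), array([ 0.4667, -0.1593]))]
vial_black [(0.55, array([314., 178.]), array([ 0.5736, -0.1479]))]
vial_white [(0.67, array([272., 196.]), array([ 0.5311, -0.0413])), (0.62, array([245., 198.]), array([0.5286, 0.027 ])), (0.54, array([258., 157.]), array([ 0.6312, -0.0083]))]
vial_red [(0.47, array([258., 223.]), array([ 0.4636, -0.0037]))]
dish_blue [(0.78, array([364., 220.]), array([ 0.4638, -0.2693])), (0.26, array([260., 179.]), array([ 0.5752, -0.0122]))]
dish_black [(0.61, array([193., 183.]), array([0.5702, 0.1564]))]
dish_white []
dish_red [(0.85, array([149., 232.]), array([0.4505, 0.2666]))]
dropper_white [(0.66, array([199., 222.]), array([0.4722, 0.1424]))]
dropper_brown [(0.42, array([145., 184.]), array([0.5712, 0.278 ]))]
side [[ 0.9998  0.0202 -0.0094  0.5342]
 [ 0.0181 -0.4882  0.8725 -0.7994]
 [ 0.0131 -0.8725 -0.4
[... 565 characters left out ...]
dish_black [(0.66, array([277., 181.]), array([0.5696, 0.1623])), (0.64, array([220., 299.]), array([ 0.4652, -0.2747]))]
dish_white [(0.95, array([227., 258.]), array([ 0.467 , -0.1639]))]
dish_red [(0.59, array([288., 258.]), array([ 0.5854, -0.1599])), (0.55, array([232., 162.]), array([0.4428, 0.2716])), (0.16, array([274., 183.]), array([0.5614, 0.1514]))]
dropper_white [(0.53, array([241., 182.]), array([0.4761, 0.151 ])), (0.32, array([228., 260.]), array([ 0.4691, -0.1672]))]
dropper_brown [(0.63, array([274., 161.]), array([0.5633, 0.2832]))]
{'time': 1.1, 'ee_pos': array([0.2171, 0.5861, 0.2365]), 'eef_rot': array([ 0.8208,  0.5712, -0.    , -0.    ]), 'width': 0.08712803953721991}
```

View pics/top0.png

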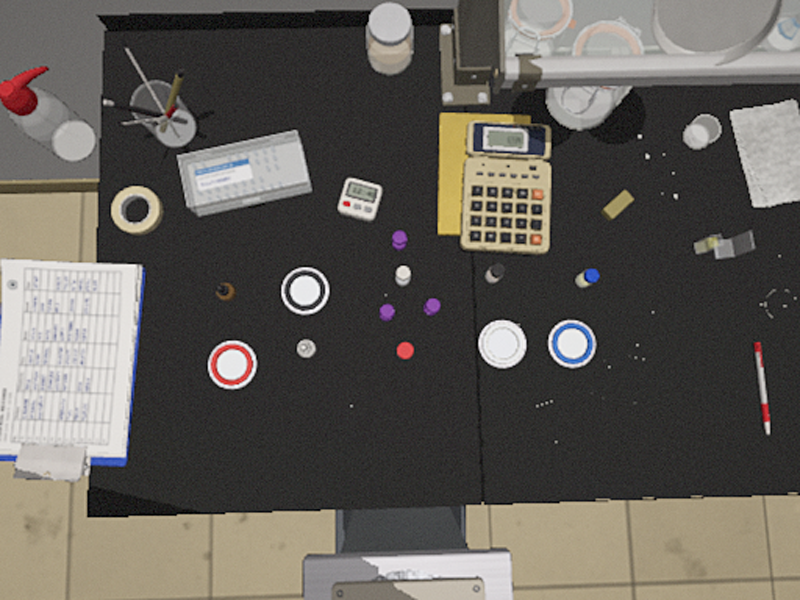

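View pics/side0.png

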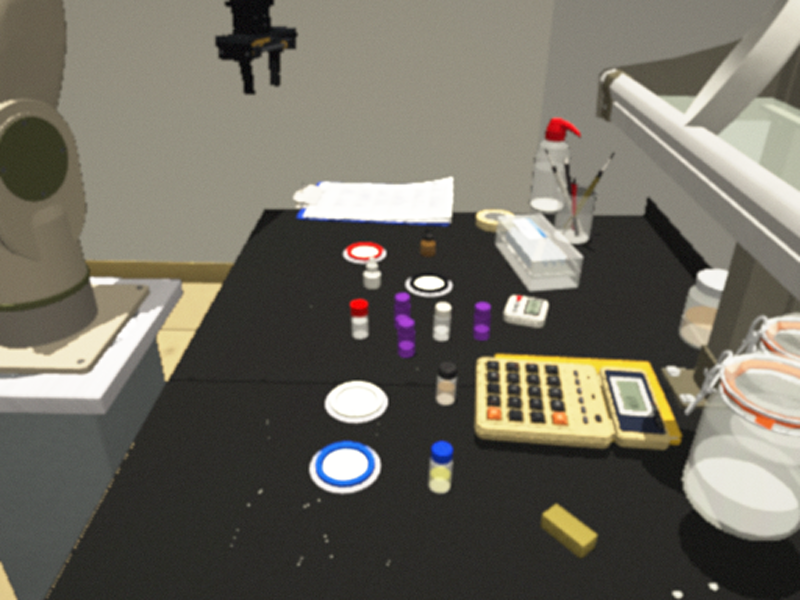

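Candidates (top 800×600 px):
- Blue cap at (590,277), black cap at (496,273), off-white cap at (403,275), red cap at (405,351).
- The purple look-alikes at (400,240), (387,312) and (432,306) are not meant. The pointed droppers at (306,348) and (226,291) are bystanders.
- Dishes: red (232,364), black (305,291), white (502,344), blue (572,344).

Next I measure precisely, and take one close crop to check.

```bash
cat > m.py <<'E'
from h import *
from scipy.optimize import least_squares
A=np.linspace(0,2*np.pi,40)
def vialpts(x,y): return np.array([[x+.012*np.cos(a),y+.012*np.sin(a),z] for z in(0,.052) for a in A])
def dishpts(x,y): return np.array([[x+.038*np.cos(a),y+.038*np.sin(a),.003] for a in A])
def pred(kind,cam,x,y):
    u=np.array([proj(cam,p) for p in (vialpts if kind=="vial" else dishpts)(x,y)])
    return np.r_[u.min(0),u.max(0)]
def fit(name,guess,cams=("top","side")):
    out={}
    for c in cams:
        g=proj(c,[*guess,.02]); best=None
        for d in silhouettes(name,c):
            b=d["box"]; e=np.hypot(b[0]-g[0],b[1]-g[1])
            if e<12 and d["conf"]>.1 and (best is None or e<best[0]): best=(e,b,d["conf"])
        if best is None: out[c]=None; continue
        b=best[1]; o=np.array([b[0]-b[2]/2,b[1]-b[3]/2,b[0]+b[2]/2,b[1]+b[3]/2])
        r=least_squares(lambda p:pred(name[:4],c,*p)-o,guess,x_scale=.01,diff_step=1e-3)
        out[c]=(np.round(r.x,4),round(float(np.abs(r.fun).max()),1),round(best[2],2))
    return out
E
python3 - <<'E'
from m import *
G=dict(vial_blue=(.561,-.302),vial_black=(.578,-.15),vial_white=(.571,-.007),vial_red=(.4645,-.002),dish_blue=(.465,-.271),dish_black=(.57,.16),dish_white=(.467,-.164),dish_red=(.447,.269))
a=camera("top");b=camera("side")
for n,g in G.items(): print(n,fit(n,g))
c=lambda im,x0,y0,x1,y1:cv2.resize(im[y0:y1,x0:x1],(800,280),interpolation=cv2.INTER_CUBIC)
cv2.imwrite("pics/crop.png",np.vstack([c(a,190,140,390,240)[:],c(b,190,170,390,320)]))
E
```

```text
vial_blue {'top': None, 'side': (array([ 0.5698, -0.2994]), 1.1, 0.66)}
vial_black {'top': (array([ 0.5775, -0.1489]), 1.5, 0.49), 'side': (array([ 0.5798, -0.1588]), 3.6, 0.51)}
vial_white {'top': (array([ 0.5704, -0.0081]), 1.5, 0.49), 'side': (array([ 0.5766, -0.009 ]), 2.5, 0.66)}
vial_red {'top': None, 'side': (array([ 0.4684, -0.0012]), 1.8, 0.49)}
dish_blue {'top': (array([ 0.463 , -0.2729]), 1.3, 0.61), 'side': (array([ 0.4657, -0.278 ]), 2.3, 0.9)}
dish_black {'top': (array([0.566, 0.151]), 0.8, 0.58), 'side': (array([0.5621, 0.1382]), 3.6, 0.7)}
dish_white {'top': None, 'side': (array([ 0.4704, -0.1693]), 0.5, 0.61)}
dish_red {'top': None, 'side': (array([0.4486, 0.2642]), 0.6, 0.49)}
```

View pics/crop.png

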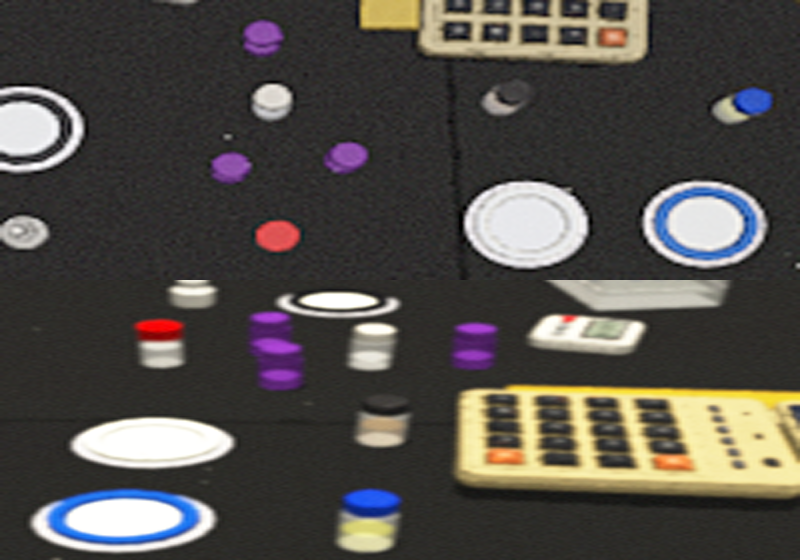

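The crop confirms the choice: four vials, cap tops at crop pixels blue (755,102), black (515,94), off-white (272,98) and red (277,236). The three purple ones are separate. The networks scatter by several mm, so I'll refine by thresholding bright blobs against the dark top.

```bash
cat >> m.py <<'E'
def blob(cam,im,name,guess,th=75,show=False):
    """foreground (brighter or more coloured than the dark top) box near the guess, then model fit"""
    p=pred(name[:4],cam,*guess); c=((p[0]+p[2])/2,(p[1]+p[3])/2); k=4
    w=int(max(p[2]-p[0],p[3]-p[1])/2+7); x0,y0=int(c[0])-w,int(c[1])-w
    s=cv2.resize(im[y0:y0+2*w,x0:x0+2*w],None,fx=k,fy=k,interpolation=cv2.INTER_CUBIC).max(2)
    n,l,st,ce=cv2.connectedComponentsWithStats((s>th).astype(np.uint8))
    j=min((i for i in range(1,n) if st[i,4]>150),key=lambda i:np.hypot(*(ce[i]-2*w*k/4*np.array([2,2])/1)),default=None)
    if j is None: return None
    b=st[j]; f=lambda v,o:(v+.0)/k+o-.5
    o=np.array([f(b[0],x0),f(b[1],y0),f(b[0]+b[2],x0),f(b[1]+b[3],y0)])
    r=least_squares(lambda q:pred(name[:4],cam,*q)-o,guess,x_scale=.01,diff_step=1e-3)
    return np.round(r.x,4),np.round(r.fun,1)
E
python3 - <<'E'
from m import *
G=dict(vial_blue=(.567,-.299),vial_black=(.578,-.15),vial_white=(.571,-.007),vial_red=(.4665,-.002),dish_blue=(.465,-.273),dish_black=(.568,.156),dish_white=(.469,-.167),dish_red=(.449,.266),dropper_white=(.474,.145))
a=camera("top");b=camera("side")
for n,g in G.items():
    if n[:4]=="drop": continue
    for th in (70,90): print(n,th,blob("top",a,n,g,th),blob("side",b,n,g,th))
E
```

```text
vial_blue 70 (array([ 0.5677, -0.2956]), array([-0.4,  0.2,  0.4, -0.3])) (array([ 0.5676, -0.2964]), array([ 0.6,  0.4, -0.6, -0.3]))Traceback (most recent call last):
  File "<stdin>", line 6, in <module>
  File "m.py", line 31, in blob
    r=least_squares(lambda q:pred(name[:4],cam,*q)-o,guess,x_scale=.01,diff_step=1e-3)
    return func(*args, **kwargs)
    result = trf(vector_fun.fun, vector_fun.jac, x0, f0, J0, lb, ub, ftol, xtol,
                 gtol, max_nfev, x_scale, loss_function, tr_solver,
                 tr_options.copy(), verbose, callback=callback_wrapped)
    return trf_no_bounds(
        fun, jac, x0, f0, J0, ftol, xtol, gtol, max_nfev, x_scale,
        loss_function, tr_solver, tr_options, verbose, callback=callback)
    f_new = fun(x_new)
    self._update_fun()
    ~~~~~~~~~~~~~~~~^^
    self.f = self.fun_wrapped(xp_copy(self.x))
             ~~~~~~~~~~~~~~~~^^^^^^^^^^^^^^^^^
    return np.atleast_1d(self.fun(x))
                         ~~~~~~~~^^^
    return self.f(x, *self.args, **self.kwargs)
           ~~~~~~^^^^^^^^^^^^^^^^^^^^^^^^^^^^^^
  File "m.py", line 31, in <lambda>
    r=least_squares(lambda q:pred(name[:4],cam,*q)-o,guess,x_scale=.01,diff_step=1e-3)
                             ~~~~^^^^^^^^^^^^^^^^^
  File "m.py", line 7, in pred
    u=np.array([proj(cam,p) for p in (vialpts if kind=="vial" else dishpts)(x,y)])
                ~~~~^^^^^^^
  File "h.py", line 8, in proj
    i=camera_info(cam); T=np.array(i["extrinsics"])
ValueError: time passes only in moves, steps and waits
```

```bash
sed -i 's/^import numpy.*/&\nimport functools\ncamera_info=functools.cache(camera_info)/' h.py
python3 - <<'E'
from m import *
G=dict(vial_blue=(.567,-.299),vial_black=(.578,-.15),vial_white=(.571,-.007),vial_red=(.4665,-.002),dish_blue=(.465,-.273),dish_black=(.568,.156),dish_white=(.469,-.167),dish_red=(.449,.266))
a=camera("top");b=camera("side")
for n,g in G.items():
    for th in (60,80): print(n,th,*[x for c,i in(("top",a),("side",b)) for x in (blob(c,i,n,g,th) or [])])
E
```

```text
vial_blue 60 [ 0.568  -0.2956] [-0.4  0.4  0.4 -0.4] [ 0.5676 -0.2967] [ 0.6  0.5 -0.6 -0.4]
vial_blue 80 [ 0.568  -0.2953] [-0.6  0.1  0.5 -0.1] [ 0.5676 -0.2963] [ 0.3  0.1 -0.3 -0.1]
vial_black 60 [ 0.5784 -0.1494] [-0.   0.2  0.  -0.2] [ 0.5783 -0.166 ] [ 0.6 -5.  -0.6  4.6]
vial_black 80 [ 0.5756 -0.1464] [-1.4 -1.4  1.3  1.5] [ 0.578  -0.1666] [ 0.2 -5.5 -0.2  5. ]
vial_white 60 [ 0.5782 -0.0045] [ 0.2  0.3 -0.1 -0.3] [ 0.5784 -0.0047] [ 1.   0.8 -1.  -0.7]
vial_white 80 [ 0.5785 -0.0048] [ 0.   0.2 -0.  -0.2] [ 0.5784 -0.0046] [ 0.8  0.5 -0.8 -0.5]
vial_red 60 [ 0.4612 -0.0047] [ 0.5  0.5 -0.5 -0.6] [ 0.4593 -0.0025] [ 1.4  1.3 -1.4 -1.1]
vial_red 80 [ 0.4612 -0.0047] [ 0.5  0.3 -0.5 -0.3] [ 0.4592 -0.0019] [ 0.9  0.9 -0.9 -0.7]
dish_blue 60 [ 0.4654 -0.2726] [ 0.9  0.9 -0.9 -0.9] [ 0.4657 -0.2748] [ 1.4  2.1 -1.4 -1.6]
dish_blue 80 [ 0.4654 -0.2726] [ 0.6  0.7 -0.6 -0.7] [ 0.4657 -0.2744] [ 1.1  1.7 -1.1 -1.3]
dish_black 60 [0.5617 0.152 ] [ 0.6  0.8 -0.6 -0.8] [0.5571 0.1152] [ 2.6  5.7 -2.6 -4.7]
dish_black 80 [0.5635 0.1529] [-5.  -4.9  5.1  4.8] [0.5628 0.16  ] [-4.3 -2.3  4.3  1.5]
dish_white 60 [ 0.4682 -0.1608] [ 0.7  0.8 -0.7 -0.8] [ 0.4685 -0.1624] [ 1.4  2.6 -1.4 -2. ]
dish_white 80 [ 0.4682 -0.1605] [ 0.6  0.5 -0.6 -0.5] [ 0.4685 -0.1622] [ 1.1  2.  -1.2 -1.6]
dish_red 60 [0.4473 0.2675] [ 0.8  0.7 -0.8 -0.6] [0.4498 0.2304] [ 1.1  8.  -1.1 -7. ]
dish_red 80 [0.4473 0.2678] [ 0.7  0.4 -0.7 -0.4] [0.4495 0.2299] [ 0.7  7.8 -0.7 -6.9]
```

>>> carry_out --pt "-0.15 0 0 0 -1" --pt "-0.15 0 0 0 -1" --pt "-0.15 0 0 0 -1" --pt "-0.15 0 0 0 -1" --pt "-0.15 -0.9 0.4 0 0" --pt "-0.15 -0.9 0.4 0 0" --pt "-0.15 -0.9 0.4 0 0" --pt "-0.15 -0.9 0.4 0 0" --pt "-0.15 -0.9 0.4 0 0" --pt "-0.15 -0.9 0.4 0 0" --pt "-0.15 -0.9 0.4 0 0" --pt "-0.15 -0.9 0.4 0 0" --pt "-0.15 -0.9 0.4 0 0" --pt "-0.15 -0.9 0.4 0 0" --pt "-0.15 -0.9 0.4 0 0" --pt "-0.15 -0.9 0.4 0 0" --force 12

```text
time: 3.53
ee_pos: [0.3666, 0.2552, 0.235]
eef_rot: [0.699, 0.715, 0.001, -0.002]
ft_force: [0.2, 1.2, -0.1]
width: 0.05
```

>>> carry_out --pt "-0.15 -0.8 0.3 0.2 0.25" --pt "-0.15 -0.8 0.3 0.2 0" --pt "-0.15 -0.8 0.3 0.3 0" --pt "-0.15 -0.8 0.3 0.3 0" --pt "-0.15 -0.8 0.3 0.3 0" --pt "-0.15 -0.8 0.3 0.3 0" --pt "-0.15 -0.8 0.3 0.3 0" --pt "-0.15 -0.8 0.3 0.3 0" --pt "-0.15 -0.8 0.3 0.3 0" --pt "-0.15 -0.8 0.3 0.3 0" --pt "-0.15 -0.5 0.1 0.3 0" --pt "-0.15 0 0 0 0"

```text
time: 4.53
ee_pos: [0.4659, -0.0179, 0.1401]
eef_rot: [0.71, 0.704, 0.006, -0.001]
ft_force: [-0.7, 0.3, -0.2]
width: 0.0502
```

>>> carry_out --pt "-0.15 0.48 -0.2 0.5 0" --pt "-0.15 0 0 0.6 0" --pt "-0.15 0 0 0.5 0" --pt "-0.15 0 0 0 0" --pt "-0.15 0 0 0 0"

```text
time: 4.95
ee_pos: [0.4613, -0.0013, 0.0926]
eef_rot: [0.711, 0.704, 0.008, -0.0]
ft_force: [-0.1, -0.3, 1.6]
width: 0.0503
```

Run:
```python
from h import *
s=read_state();print(s["ee_pos"],s["eef_rot"])
b=camera("side");a=camera("top")
c=lambda im,x0,y0,x1,y1:cv2.resize(im[y0:y1,x0:x1],(400,400),interpolation=cv2.INTER_CUBIC)
cv2.imwrite("pics/r1.png",np.hstack([c(a,208,170,308,270),c(b,180,150,280,250)]))
```

```text
[ 0.46128374 -0.00132285  0.0926298 ] [ 7.10628743e-01  7.03524325e-01  7.76540760e-03 -1.09258469e-04]
```

View pics/r1.png

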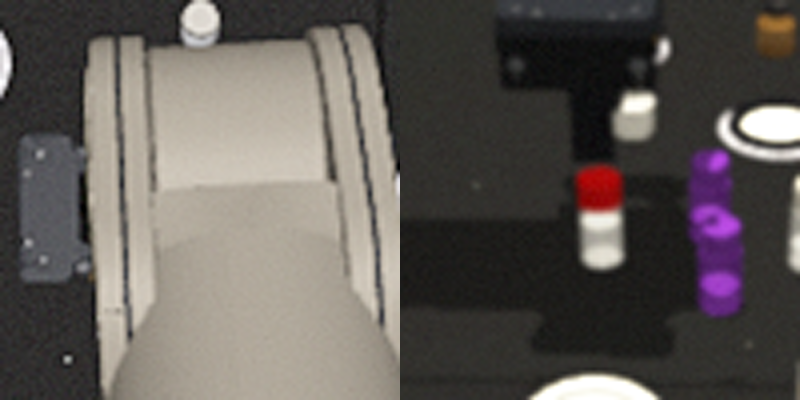

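The side crop shows the gripper's finger above the red cap, finger column at about x=593 and cap at (600,187), slightly offset. The top view is blocked by the arm. I'll check this numerically.

Run:
```python
from h import *
for p in [(.4613,-.03,.08),(.4613,-.03,.10),(.46,-.0035,.052),(.46,-.0035,.0),(.465,-.0035,.052)]: print(p,np.round(proj("side",p),1))
```

```text
(0.4613, -0.03, 0.08) [228.7 188.6]
(0.4613, -0.03, 0.1) [228.5 180.2]
(0.46, -0.0035, 0.052) [229.4 193.9]
(0.46, -0.0035, 0.0) [229.9 213.8]
(0.465, -0.0035, 0.052) [231.6 193.9]
```

>>> carry_out --pt "-0.15 -0.07 0 0.55 0" --pt "-0.15 0 0 0.6 0" --pt "-0.15 0 0 0.6 0" --pt "-0.15 0 0 0.4 0" --pt "-0.15 0 0 0 0" --pt "-0.15 0 0 0 0"

```text
time: 5.55
ee_pos: [0.4679, -0.0008, 0.0334]
eef_rot: [0.71, 0.704, 0.014, 0.003]
ft_force: [0.7, -0.4, 1.7]
width: 0.05
```

>>> carry_out --pt "-0.15 0 -0.22 0.1 0" --pt "-0.15 0 0 0.1 0" --pt "-0.15 0 0 0 0"

```text
time: 5.8
ee_pos: [0.4627, -0.0002, 0.0297]
eef_rot: [0.71, 0.704, 0.015, 0.004]
ft_force: [-0.7, -0.3, 0.1]
width: 0.05
```

>>> carry_out --pt "-0.15 -0.1 -0.05 0.05 0" --pt "0.3 0 0 0 0" --pt "0.6 0 0 0 0" --pt "0.7 0 0 0 0" --pt "0.7 0 0 0 0" --pt "0.7 0 0 0 0" --pt "0.7 0 0 0 0" --pt "0.7 0 0 0 0" --force 12

```text
time: 6.47
ee_pos: [0.462, -0.0033, 0.0296]
eef_rot: [0.71, 0.704, 0.017, 0.004]
ft_force: [0.0, 0.1, 0.1]
width: 0.0231
```

>>> carry_out --pt "0.7 0 0 -0.4 0" --pt "0.7 0 0 -0.7 0" --pt "0.7 0 0 -0.9 0" --pt "0.7 0 0 -0.9 0" --pt "0.7 0.5 0 -0.5 0" --pt "0.7 0.9 -0.1 0 0" --pt "0.7 0.9 -0.1 0 0" --pt "0.7 0.9 -0.1 0 0" --pt "0.7 0.9 -0.1 0 0" --pt "0.7 0.9 -0.1 0 0" --pt "0.7 0.9 0 0 0" --pt "0.7 0.9 0 0 0" --pt "0.7 0.8 0 0 0" --pt "0.7 0.6 0 0 0" --pt "0.7 0.3 0 0 0" --pt "0.7 0 0 0 0"

```text
time: 7.8
ee_pos: [0.4445, 0.2607, 0.1406]
eef_rot: [0.712, 0.702, 0.017, 0.004]
ft_force: [-0.3, -0.3, -0.4]
width: 0.0228
```

>>> carry_out --pt "0.7 0.17 0 0.4 0" --pt "0.7 0 0 0.7 0" --pt "0.7 0 0 0.8 0" --pt "0.7 0 0 0.7 0" --pt "0.7 0 0 0.4 0" --pt "0.7 0 0 0.1 0" --pt "0.7 0 0 0 0"

```text
time: 8.38
ee_pos: [0.4486, 0.2602, 0.0404]
eef_rot: [0.715, 0.699, 0.016, 0.005]
ft_force: [0.4, 0.3, -0.4]
width: 0.0229
```

>>> carry_out --pt "0.7 0.25 -0.05 0 0" --pt "0.7 0 0 0.1 0" --pt "0.7 0 0 0.1 0" --pt "0.7 0 0 0 0"

```text
time: 8.72
ee_pos: [0.4486, 0.2677, 0.0357]
eef_rot: [0.715, 0.699, 0.017, 0.005]
ft_force: [-0.4, 0.1, -0.6]
width: 0.023
```

>>> carry_out --pt "0.7 0 0 0.06 0" --pt "0.7 0 0 0 0" --pt "0.2 0 0 0 0" --pt "-0.15 0 0 0 0" --pt "-0.15 0 0 0 0" --pt "-0.15 0 0 0 0" --pt "-0.15 0 0 0 0" --pt "-0.15 0 0 -0.3 0" --pt "-0.15 0 0 -0.6 0" --pt "-0.15 0 0 -0.9 0" --pt "-0.15 0 0 -0.9 0" --pt "-0.15 0 0 -0.7 0" --pt "-0.15 0 0 0 0"

```text
time: 9.8
ee_pos: [0.4452, 0.2653, 0.1435]
eef_rot: [0.716, 0.698, 0.017, 0.005]
ft_force: [0.8, 0.7, 0.8]
width: 0.0504
```

>>> carry_out --pt "-0.15 -0.5 0.2 0 0" --pt "-0.15 -0.8 0.4 0 0" --pt "-0.15 -0.8 0.4 0 0" --pt "-0.15 -0.8 0.4 0 0" --pt "-0.15 -0.8 0.4 0 0" --pt "-0.15 -0.8 0.4 0 0" --pt "-0.15 -0.8 0.4 0 0" --pt "-0.15 -0.8 0.4 0 0" --pt "-0.15 -0.8 0.4 0 0" --pt "-0.15 -0.8 0.4 0 0" --pt "-0.15 -0.8 0.4 0 0" --pt "-0.15 -0.4 0.2 0 0" --pt "-0.15 0 0.1 0 0" --pt "-0.15 0 0 0 -0.3" --pt "-0.15 0 0 0 0"

```text
time: 11.05
ee_pos: [0.5791, -0.0156, 0.1493]
eef_rot: [0.705, 0.709, 0.021, 0.006]
ft_force: [-0.1, 0.2, -0.2]
width: 0.05
```

Run:
```python
from m import *
a=camera("top");b=camera("side")
for n,g in dict(vial_white=(.5785,-.0047),vial_red=(.4475,.2675)).items():
    print(n,*[x for c,i in(("top",a),("side",b)) for x in (blob(c,i,n,g,70) or [])])
c=lambda im,x0,y0,x1,y1:cv2.resize(im[y0:y1,x0:x1],(400,400),interpolation=cv2.INTER_CUBIC)
cv2.imwrite("pics/r2.png",np.hstack([c(a,108,170,208,270),c(b,200,130,300,230)]))
```

```text
vial_white [ 0.5801 -0.0026] [ 8.1  6.3 -7.7 -6.6] [ 0.5781 -0.0051] [ 0.7  0.4 -0.6 -0.3]
vial_red [0.4507 0.2691] [ 5.2  8.5 -5.5 -8.9] [0.4433 0.2674] [ 12.4   7.4 -12.7  -6.1]
```

View pics/r2.png

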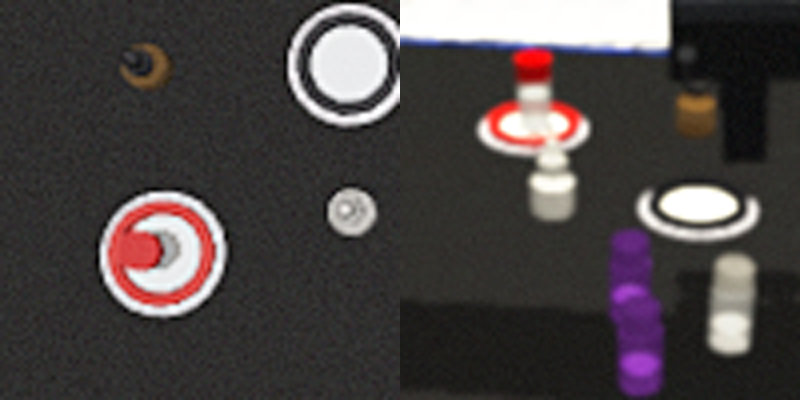

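The crop shows the red vial upright in the red dish, cap top at (135,248) and leaning outward only by perspective. Both droppers are where they were. Next is the white vial.

>>> carry_out --pt "-0.15 0.28 -0.17 0.3 0" --pt "-0.15 0 0 0.7 0" --pt "-0.15 0 0 0.8 0" --pt "-0.15 0 0 0.6 0" --pt "-0.15 0 0 0.2 0" --pt "-0.15 0 0 0 0"

```text
time: 11.65
ee_pos: [0.5744, 0.0052, 0.0673]
eef_rot: [0.703, 0.711, 0.023, 0.005]
ft_force: [0.4, -0.1, -0.7]
width: 0.0501
```

>>> carry_out --pt "-0.15 -0.33 0.1 0 0" --pt "-0.15 0 0 0 0" --pt "-0.15 0 0 0 0"

```text
time: 11.9
ee_pos: [0.5777, -0.0038, 0.0684]
eef_rot: [0.703, 0.711, 0.023, 0.005]
ft_force: [-0.4, -0.0, 0.3]
width: 0.05
```

>>> carry_out --pt "-0.15 -0.05 0 0.3 0" --pt "-0.15 0 0 0.4 0" --pt "-0.15 0 0 0.4 0" --pt "-0.15 0 0 0.15 0" --pt "-0.15 0 0 0 0"

```text
time: 12.32
ee_pos: [0.5809, -0.0049, 0.0293]
eef_rot: [0.703, 0.711, 0.025, 0.006]
ft_force: [-0.2, 0.6, 0.5]
width: 0.05
```

>>> carry_out --pt "-0.15 0 -0.08 0.03 0" --pt "0.3 0 0 0 0" --pt "0.6 0 0 0 0" --pt "0.7 0 0 0 0" --pt "0.7 0 0 0 0" --pt "0.7 0 0 0 0" --pt "0.7 0 0 0 0" --pt "0.7 0 0 0 0" --pt "0.7 0 0 0 0"

```text
time: 13.07
ee_pos: [0.5786, -0.0048, 0.0286]
eef_rot: [0.703, 0.711, 0.025, 0.006]
ft_force: [0.2, -0.2, -1.4]
width: 0.0232
```

>>> carry_out --pt "0.7 0 0 -0.4 0" --pt "0.7 0 0 -0.7 0" --pt "0.7 0 0 -0.9 0" --pt "0.7 0 0 -0.9 0" --pt "0.7 -0.3 -0.2 -0.5 0" --pt "0.7 -0.6 -0.4 0 0" --pt "0.7 -0.7 -0.5 0 0" --pt "0.7 -0.7 -0.5 0 0" --pt "0.7 -0.7 -0.5 0 0" --pt "0.7 -0.7 -0.5 0 0" --pt "0.7 -0.7 -0.5 0 0" --pt "0.7 -0.5 -0.3 0 0" --pt "0.7 -0.3 -0.2 0 0" --pt "0.7 0 0 0 0" --pt "0.7 0 0 0 0"

```text
time: 14.32
ee_pos: [0.4644, -0.1715, 0.1384]
eef_rot: [0.703, 0.71, 0.03, 0.009]
ft_force: [0.7, 0.3, -0.3]
width: 0.0229
```

>>> carry_out --pt "0.7 0.22 0 0 0" --pt "0.7 0 0 0.4 0" --pt "0.7 0 0 0.7 0" --pt "0.7 0 0 0.8 0" --pt "0.7 0 0 0.6 0" --pt "0.7 0 0 0.3 0" --pt "0.7 0 0 0 0" --pt "0.7 0 0 0 0"

```text
time: 14.98
ee_pos: [0.4761, -0.1499, 0.0538]
eef_rot: [0.698, 0.715, 0.032, 0.009]
ft_force: [-0.1, 0.4, -0.8]
width: 0.0227
```

>>> carry_out --pt "0.7 -0.38 -0.3 0 0" --pt "0.7 0 0 0 0.28" --pt "0.7 0 0 0 0" --pt "0.7 0 0 0.2 0" --pt "0.7 0 0 0.2 0" --pt "0.7 0 0 0 0"

```text
time: 15.48
ee_pos: [0.4725, -0.1586, 0.0445]
eef_rot: [0.706, 0.707, 0.035, 0.011]
ft_force: [-0.1, -0.2, -0.6]
width: 0.0231
```

>>> carry_out --pt "0.7 -0.1 -0.17 0.1 0" --pt "0.7 0 0 0.15 0" --pt "0.7 0 0 0.1 0" --pt "0.7 0 0 0 0" --pt "0.7 0 0 0 0"

```text
time: 15.9
ee_pos: [0.4678, -0.1609, 0.032]
eef_rot: [0.706, 0.707, 0.034, 0.011]
ft_force: [0.8, -0.5, 3.6]
width: 0.0233
```

>>> carry_out --pt "0.4 0 0 0 0" --pt "0.2 0 0 0 0" --pt "-0.15 0 0 0 0" --pt "-0.15 0 0 0 0" --pt "-0.15 0 0 0 0" --pt "-0.15 0 0 0 0" --pt "-0.15 0 0 -0.3 0" --pt "-0.15 0 0 -0.6 0" --pt "-0.15 0 0 -0.9 0" --pt "-0.15 0 0 -0.9 0" --pt "-0.15 0 0 -0.5 0" --pt "-0.15 0 0 0 0" --pt "-0.15 0 0 0 0"

```text
time: 16.98
ee_pos: [0.4603, -0.1653, 0.135]
eef_rot: [0.707, 0.707, 0.034, 0.011]
ft_force: [-0.5, 0.3, 0.3]
width: 0.0498
```

>>> carry_out --pt "-0.15 0.1 0.4 0 0" --pt "-0.15 0.1 0.8 0 0" --pt "-0.15 0.1 0.9 0 0" --pt "-0.15 0 0.9 0 0" --pt "-0.15 0 0.5 0 0" --pt "-0.15 0 0.1 0 0" --pt "-0.15 0 0 0 0" --pt "-0.15 0 0 0.4 0" --pt "-0.15 0 0 0.6 0" --pt "-0.15 0 0 0.6 0" --pt "-0.15 0 0 0.4 0" --pt "-0.15 0 0 0 0" --pt "-0.15 0 0 0 0"

```text
time: 18.07
ee_pos: [0.5665, -0.1542, 0.0705]
eef_rot: [0.708, 0.705, 0.031, 0.006]
ft_force: [-0.5, -0.9, 0.9]
width: 0.0497
```

>>> carry_out --pt "-0.15 0.08 0.3 0 0" --pt "-0.15 0 0 0 0" --pt "-0.15 0 0 0.3 0" --pt "-0.15 0 0 0.5 0" --pt "-0.15 0 0 0.4 0" --pt "-0.15 0 0 0.2 0" --pt "-0.15 0 0 0 0" --pt "-0.15 0 0 0 0"

```text
time: 18.73
ee_pos: [0.5808, -0.1506, 0.0294]
eef_rot: [0.708, 0.705, 0.033, 0.008]
ft_force: [-0.5, -0.3, -0.1]
width: 0.0504
```

>>> carry_out --pt "-0.15 0.04 -0.09 0.03 0" --pt "0.3 0 0 0 0" --pt "0.6 0 0 0 0" --pt "0.7 0 0 0 0" --pt "0.7 0 0 0 0" --pt "0.7 0 0 0 0" --pt "0.7 0 0 0 0" --pt "0.7 0 0 0 0" --pt "0.7 0 0 0 0"

```text
time: 19.48
ee_pos: [0.579, -0.1497, 0.0307]
eef_rot: [0.708, 0.705, 0.034, 0.009]
ft_force: [-0.3, 0.6, -0.3]
width: 0.0228
```

>>> carry_out --pt "0.7 0 0 -0.4 0" --pt "0.7 0 0 -0.7 0" --pt "0.7 0 0 -0.9 0" --pt "0.7 0 0 -0.9 0" --pt "0.7 0.5 0 -0.5 0" --pt "0.7 0.9 -0.1 0 0" --pt "0.7 0.9 -0.1 0 0" --pt "0.7 0.9 -0.1 0 0" --pt "0.7 0.9 -0.1 0 0" --pt "0.7 0.9 -0.1 0 0" --pt "0.7 0.9 0 0 0" --pt "0.7 0.9 0 0 0" --pt "0.7 0.9 0 0 0" --pt "0.7 0.9 0 0 0" --pt "0.7 0.7 0 0 0" --pt "0.7 0.4 0 0 0" --pt "0.7 0.2 0 0 0" --pt "0.7 0 0 0 0" --pt "0.7 0 0 0 0"

```text
time: 21.07
ee_pos: [0.5595, 0.15, 0.163]
eef_rot: [0.712, 0.701, 0.037, 0.013]
ft_force: [-0.8, -0.1, 0.1]
width: 0.0231
```

>>> carry_out --pt "0.7 -0.1 -0.2 0 0" --pt "0.7 0 0 0 0" --pt "0.7 0 0 0.4 0" --pt "0.7 0 0 0.8 0" --pt "0.7 0 0 0.9 0" --pt "0.7 0 0 0.8 0" --pt "0.7 0 0 0.5 0" --pt "0.7 0 0 0.2 0" --pt "0.7 0 0 0 0" --pt "0.7 0 0 0 0"

```text
time: 21.9
ee_pos: [0.5615, 0.1387, 0.0473]
eef_rot: [0.718, 0.695, 0.037, 0.015]
ft_force: [0.4, 0.7, -0.3]
width: 0.0233
```

>>> carry_out --pt "0.7 0.42 -0.04 0 0" --pt "0.7 0 0 0 -0.3" --pt "0.7 0 0 0 0" --pt "0.7 0 0 0.15 0" --pt "0.7 0 0 0.15 0" --pt "0.7 0 0 0 0" --pt "0.7 0 0 0 0"

```text
time: 22.48
ee_pos: [0.5638, 0.1542, 0.0422]
eef_rot: [0.707, 0.706, 0.04, 0.016]
ft_force: [0.4, 0.1, 0.3]
width: 0.0232
```

>>> carry_out --pt "0.7 -0.08 -0.09 0.1 0" --pt "0.7 0 0 0.1 0" --pt "0.7 0 0 0.05 0" --pt "0.7 0 0 0 0" --pt "0.7 0 0 0 0"

```text
time: 22.9
ee_pos: [0.562, 0.1514, 0.0342]
eef_rot: [0.707, 0.705, 0.04, 0.016]
ft_force: [-1.9, 0.2, 0.9]
width: 0.0227
```

>>> carry_out --pt "0.4 0 0 0 0" --pt "0.2 0 0 0 0" --pt "-0.15 0 0 0 0" --pt "-0.15 0 0 0 0" --pt "-0.15 0 0 0 0" --pt "-0.15 0 0 0 0" --pt "-0.15 0 0 -0.3 0" --pt "-0.15 0 0 -0.6 0" --pt "-0.15 0 0 -0.9 0" --pt "-0.15 0 0 -0.9 0" --pt "-0.15 0 0 -0.8 0" --pt "-0.15 0 0 0 0" --pt "-0.15 0 0 0 0"

```text
time: 23.98
ee_pos: [0.552, 0.1466, 0.1455]
eef_rot: [0.708, 0.705, 0.039, 0.016]
ft_force: [-0.0, 0.6, 0.4]
width: 0.0498
```

>>> carry_out --pt "-0.15 -0.5 0 -0.2 0" --pt "-0.15 -0.9 0 -0.1 0" --pt "-0.15 -0.9 0 -0.1 0" --pt "-0.15 -0.9 0 0 0" --pt "-0.15 -0.9 0 0 0" --pt "-0.15 -0.9 0 0 0" --pt "-0.15 -0.9 0 0 0" --pt "-0.15 -0.9 0 0 0" --pt "-0.15 -0.9 0 0 0" --pt "-0.15 -0.9 0 0 0" --pt "-0.15 -0.9 0 0 0" --pt "-0.15 -0.9 0 0 0" --pt "-0.15 -0.9 0 0 0" --pt "-0.15 -0.9 0 0 0" --pt "-0.15 -0.9 0 0 0" --pt "-0.15 -0.7 0 0 0" --pt "-0.15 -0.4 0 0 0" --pt "-0.15 0 0 0 0" --pt "-0.15 0 0 0 0"

```text
time: 25.57
ee_pos: [0.5339, -0.3148, 0.1376]
eef_rot: [0.711, 0.703, 0.032, 0.012]
ft_force: [-0.2, 1.0, -0.7]
width: 0.05
```

Run:
```python
from m import *
a=camera("top");b=camera("side")
print(*[x for c,i in(("top",a),("side",b)) for x in (blob(c,i,"vial_blue",(.568,-.296),70) or [])])
c=lambda im,x0,y0,x1,y1:cv2.resize(im[y0:y1,x0:x1],(400,400),interpolation=cv2.INTER_CUBIC)
cv2.imwrite("pics/r3.png",np.hstack([c(a,130,130,280,280),c(b,190,130,340,280)]))
```

```text
[ 0.5636 -0.28  ] [-6.4 -2.9  6.1  3. ] [ 0.5677 -0.2972] [ 0.5 -0.  -0.4  0. ]
```

View pics/r3.png

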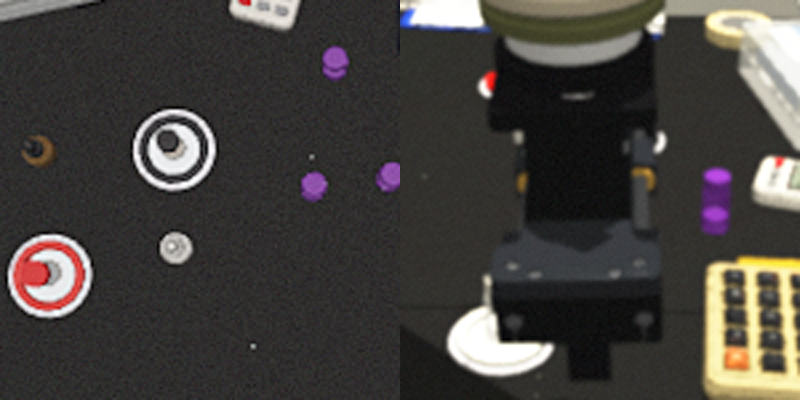

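The crop shows black standing in the black dish with its cap at (170,142), and red in its dish. The droppers are unmoved, and the arm hides the white dish. Next is the blue vial.

>>> carry_out --pt "-0.15 0.2 0.4 0 0" --pt "-0.15 0.2 0.45 0 0" --pt "-0.15 0 0 0 0" --pt "-0.15 0 0 0.4 0" --pt "-0.15 0 0 0.7 0" --pt "-0.15 0 0 0.7 0" --pt "-0.15 0 0 0.3 0" --pt "-0.15 0 0 0 0" --pt "-0.15 0 0 0 0"

```text
time: 26.42
ee_pos: [0.5712, -0.2895, 0.0725]
eef_rot: [0.706, 0.708, 0.034, 0.011]
ft_force: [0.4, 0.6, 0.2]
width: 0.05
```

>>> carry_out --pt "-0.15 -0.28 -0.24 0 0" --pt "-0.15 0 0 0 0" --pt "-0.15 0 0 0.3 0" --pt "-0.15 0 0 0.5 0" --pt "-0.15 0 0 0.4 0" --pt "-0.15 0 0 0.2 0" --pt "-0.15 0 0 0 0" --pt "-0.15 0 0 0 0"

```text
time: 27.08
ee_pos: [0.5667, -0.2987, 0.0279]
eef_rot: [0.706, 0.707, 0.035, 0.012]
ft_force: [-1.0, -0.3, 0.2]
width: 0.05
```

>>> carry_out --pt "-0.15 0.08 0.04 -0.04 0" --pt "0.3 0 0 0 0" --pt "0.6 0 0 0 0" --pt "0.7 0 0 0 0" --pt "0.7 0 0 0 0" --pt "0.7 0 0 0 0" --pt "0.7 0 0 0 0" --pt "0.7 0 0 0 0" --pt "0.7 0 0 0 0"

```text
time: 27.83
ee_pos: [0.569, -0.2962, 0.0309]
eef_rot: [0.706, 0.707, 0.035, 0.013]
ft_force: [-0.1, -0.0, -0.5]
width: 0.0233
```

>>> carry_out --pt "0.7 0 0 -0.4 0" --pt "0.7 0 0 -0.7 0" --pt "0.7 0 0 -0.9 0" --pt "0.7 0 0 -0.6 0" --pt "0.7 0.1 -0.4 0 0" --pt "0.7 0.1 -0.7 0 0" --pt "0.7 0.1 -0.8 0 0" --pt "0.7 0.1 -0.7 0 0" --pt "0.7 0.1 -0.5 0 0" --pt "0.7 0 -0.3 0 0" --pt "0.7 0 0 0 0" --pt "0.7 0 0 0 0" --pt "0.7 0 0 0.3 0" --pt "0.7 0 0 0.3 0" --pt "0.7 0 0 0 0" --pt "0.7 0 0 0 0"

```text
time: 29.17
ee_pos: [0.4624, -0.2849, 0.0949]
eef_rot: [0.706, 0.707, 0.037, 0.017]
ft_force: [-0.5, 1.1, 0.4]
width: 0.0237
```

>>> carry_out --pt "0.7 0.3 -0.1 0 0" --pt "0.7 0 0 0 0" --pt "0.7 0 0 0.3 0" --pt "0.7 0 0 0.5 0" --pt "0.7 0 0 0.5 0" --pt "0.7 0 0 0.3 0" --pt "0.7 0 0 0 0" --pt "0.7 0 0 0 0"

```text
time: 29.83
ee_pos: [0.464, -0.2726, 0.0432]
eef_rot: [0.705, 0.708, 0.037, 0.017]
ft_force: [-0.0, -1.0, -0.2]
width: 0.0235
```

>>> carry_out --pt "0.7 0 0 0.1 0" --pt "0.7 0 0 0.1 0" --pt "0.7 0 0 0.07 0" --pt "0.7 0 0 0 0" --pt "0.7 0 0 0 0"

```text
time: 30.25
ee_pos: [0.4655, -0.273, 0.0361]
eef_rot: [0.705, 0.708, 0.037, 0.018]
ft_force: [-0.8, 0.6, -0.8]
width: 0.0233
```

>>> carry_out --pt "0.7 0 0 0.05 0" --pt "0.7 0 0 0 0" --pt "0.4 0 0 0 0" --pt "0.2 0 0 0 0" --pt "-0.15 0 0 0 0" --pt "-0.15 0 0 0 0" --pt "-0.15 0 0 0 0" --pt "-0.15 0 0 -0.3 0" --pt "-0.15 0 0 -0.6 0" --pt "-0.15 0 0 -0.9 0" --pt "-0.15 0 0 -0.9 0" --pt "-0.15 0 0 -0.9 0" --pt "-0.15 0 0 -0.9 0" --pt "-0.15 0 0 -0.5 0" --pt "-0.15 0 0 0 0" --pt "-0.15 0 0 0 0"

```text
time: 31.58
ee_pos: [0.4516, -0.2788, 0.1958]
eef_rot: [0.706, 0.707, 0.037, 0.019]
ft_force: [0.4, 0.2, -0.1]
width: 0.0501
```

>>> carry_out --pt "-0.15 0.7 0 -0.2 0" --pt "-0.15 0.9 0 0 0" --pt "-0.15 0.9 0 0 0" --pt "-0.15 0.9 0 0 0" --pt "-0.15 0.9 0 0 0" --pt "-0.15 0.9 0 0 0" --pt "-0.15 0.9 0 0 0" --pt "-0.15 0.9 0 0 0" --pt "-0.15 0.9 0 0 0" --pt "-0.15 0.9 0 0 0" --pt "-0.15 0.5 0 0 0" --pt "-0.15 0 0 0 0" --pt "-0.15 0 0 0 0"

```text
time: 32.67
ee_pos: [0.4437, 0.0113, 0.1989]
eef_rot: [0.708, 0.706, 0.031, 0.015]
ft_force: [-0.6, -0.5, -0.4]
width: 0.0499
```

Run:
```python
from m import *
a=camera("top");b=camera("side")
k=cv2.INTER_CUBIC
c=lambda im,x0,y0,x1,y1,w,h:cv2.resize(im[y0:y1,x0:x1],(w,h),interpolation=k)
D=dict(blue=(.4655,-.273),black=(.562,.152),white=(.468,-.161),red=(.4475,.2675))
T=[]
for n,d in D.items():
    row=[]
    for cam,im in(("top",a),("side",b)):
        u,v=map(int,proj(cam,[*d,.03])); row.append(c(im,u-25,v-25,u+25,v+25,200,200))
    T.append(np.vstack(row))
    hsv=cv2.cvtColor(a,cv2.COLOR_BGR2HSV)
    u=proj("top",[*d,.056]); print(n,"expected cap top px",np.round(u,1),[(np.round(q["xy"],1),round(q["conf"],2)) for q in pinpoint("vial_"+n,"top")][:3], "base px",np.round(proj("top",[*d,.004]),1))
cv2.imwrite("pics/fin.png",np.hstack(T))
```

```text
blue expected cap top px [372.5 218.2] [(array([364.1, 225.4]), 0.54)] base px [366.  219.5]
black expected cap top px [192.  182.6] [(array([364.5, 219.5]), 0.59), (array([196.6, 184. ]), 0.41)] base px [195.  185.8]
white expected cap top px [325.3 218.5] [(array([148.1, 187.8]), 0.69), (array([258.2, 155. ]), 0.57), (array([271.8, 194.7]), 0.48)] base px [321.3 219.8]
red expected cap top px [142.8 232.5] [(array([367.7, 222.7]), 0.68), (array([148.7, 229.3]), 0.54)] base px [148.4 233. ]
```

View pics/fin.png

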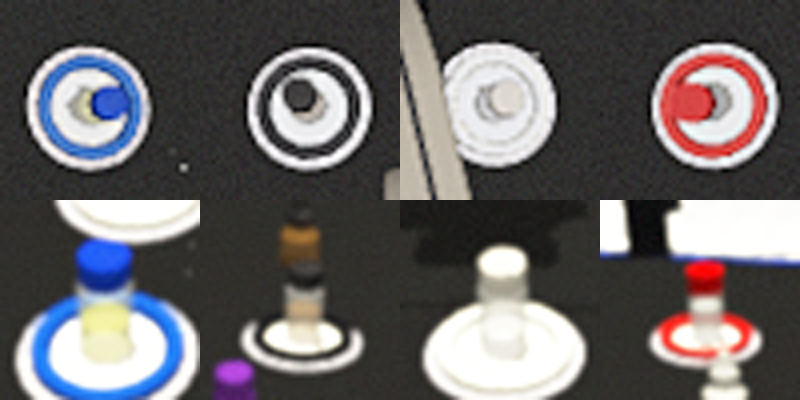

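All four vials stand upright in their own dishes, with cap centres within about 1 px of the expected positions. Nothing is touching the gripper. Handing in.

```bash
python3 -c "
from bench import *
print(close_job())"
```

```text
the job is handed in; nothing more can be done
None
```

All four vials (red, white, black, blue) are standing in the dishes matching their caps. I handed the job in about 33 s into the 112 s limit, and it reports no verdict.

- **Final check:** the last top and side crops show each vial upright inside its own rim. Cap centres read by eye from the crop were within about 1 px (2–3 mm) of where a centred vial would show. The gripper was open and well above the work surface, and the three purple look-alikes were not handled.
- **Droppers:** both looked unmoved in the check pictures, but I did not measure their positions.
- **Networks disagreed:** in the last picture they gave mixed labels, with some vial names on other things and no detection of the white vial in its dish. Early on they were also several mm off. I relied on blob fits to the calibrated model instead.
- **Tool tilt:** the tool leaned gradually, up to about 0.08 rad, and drifted sideways on descents. I corrected the position before each grasp and release.

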